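# Feel along a soldered seam

### The arm

A 6-joint arm with a two-finger parallel gripper is mounted at the origin on the work surface. World frame = base frame: x ahead of the robot, y to its left, z up, the work surface at z = 0. Lengths are in m, angles in rad, forces in N, time in s.
With the tool pointing down it reaches from about 0.375 to 0.75 m from the base axis. Payload 9 kg.
Tool frame: the origin (TCP) lies midway between the tips of the shut fingers; the grasp point (between the pads) lies 19 mm behind it (bot.grip_point_offset is the distance from the TCP to the grasp point, in m); z points along the fingers, y is the line along which they close (so a half turn about z gives the same grasp; the last joint's range is limited). The gripper opens to 85 mm and grips with 20 to 120 N. Pads are 22 mm wide; open, the fingers measure 114 mm over their backs; the gripper's body (76 mm by 85 mm) begins 54 mm behind the grasp point. The pads swing forward as they close: fully open they stand 13 mm farther back than shut.
Start: joints at [-1.488, 0.104, 0.097, 1.564, 0, 1.353], TCP at [0.178, -0.573, 0.231] pointing down, gripper open.
Joint ranges: [-2.99, 2.99], [-0.84, 1.86], [-1.1, 1.16], [-1.84, 2.11], [-1.51, 1.56], [-3.14, 3.14]. Speed limits (rad/s): [2.22, 2.22, 2.57, 3.14, 3.14, 3.14].

### API

Orientations are given as a unit quaternion [w, x, y, z].
In Python, from station import status, get_image, bot gives the robot as it stands.
- The arm moves only by the tool step_arm, never from a script. Its arguments are lists of equal length, an entry for each row: "xyz": the shift along the tool's x, y, z in cm, a list of three; "turn": the turn, a rotation vector about the tool's x, y, z in degrees, a list of three; "jaw": the opening in per cent of the stroke, from 0 (shut) to 100 (fully open). In form: {"xyz": [[x, y, z], ...], "turn": [[wx, wy, wz], ...], "jaw": [jaw, ...]}. A call has exactly 8 rows; each row shifts and turns the commanded pose from where the row before left it, along the tool's axes as they then stand; what a row does not reach is not made up. A row lasts 1/12 s, in which the tool goes at most 41.7 mm and 7.16 degrees, less where a joint would pass 70% of its speed; a pose out of reach is approached as far as the arm can. A call with a gripper value outside its range is refused whole. The fingers move at their own pace and stop on an object; "force" is the grip in N (left out, the last holds). Time passes only in rows, so rows that do not move let the fingers close, or fill a call up. It gives the time, the measured TCP pose, the force, the opening and the grip force at its end, in the units of the state.
- status.get_state(): the state, without advancing time (a new reading comes with each control period).
- get_image(name): name is "scene" or "top" or "wrist"; returns a dict with "frame" (420x560x3 uint8, red, green, blue), "fov_y" (degrees; the focal length in pixels is half the picture's height over the tangent of half this angle, whatever the lens; pixels are square), "cx", "cy" (the principal point, pixels), "R" (3x3) and "t" (3): a world point X has camera coordinates R X + t. Camera axes: x right, y down, z forward; pixel columns grow to the right and rows downward; lengths in m; the calibration is good to about 2 mm. A picture is of the moment at which its call begins. There is no depth.
- bot.close_job(): hands the job in; it is judged then, once.
The state is a dict: "t": time; "q": joint angles; "joint_velocities": joint speeds; "joint_efforts": joint torques, N m; "position": TCP position; "eef_rot": TCP orientation; "contact_force": force on the tool from outside, world axes, zero at the start; "moment": the same for the moment, N m; "gripper_width": opening from 0.0 (shut) to 1.0 (fully open); "gripper_force": force on a finger pad.
Only numpy, scipy, OpenCV 4.12 (cv2) and the standard library are available. Lean on these libraries where they do the work, as an engineer would, in place of code of your own. Each camera call takes 0.05 s, during which the arm holds its last target. There are 200 camera calls.

### The job

Feel the curved silver seam on the copper panel for burrs: with the fingers shut and pointing down, touch down on the blue dot, run the fingertips lightly along the seam over its three solder beads in turn to the black dot, then lift clear. Touch the panel only along the seam, press just enough that its sprung tray dips a few millimetres and never down to its stop, and pick up or disturb nothing: the panel stays in its tray and everything else where it stands.

Things in the scene. Friction and masses are not known exactly. Their poses are not given: they have to be found in the camera images.
- holder: grey foot of the sprung work holder, 150 x 130 x 14 mm, fixed on the 12 mm thick white board; origin under its centre, z up. Its x and y run parallel to the panel's. It stands in a different place and at any turn each time
- tray (a joint): how far the holder's steel tray (151 x 131 mm, rim lower than the panel's top) has sunk: 0 m up at rest, 0.014 m at its stop. Springs hold it: it starts to sink at about 1 N and needs 0.45 N more per mm; it rises by itself when let go
- panel: copper panel 140 (x) x 120 (y) x 5 mm, lying loose in the tray's shallow recess; origin under its centre, z up; its top is flat, about 57 mm above the bench with the tray up. The silver seam, 3.5 mm wide and flush but for 1 mm, is a half circle of 45 mm radius round the point seam_centre, bulging towards the panel's +y
- blue_dot (a point): start of the seam: blue dot 15 mm across, on the panel's top face, at (-45, -15) mm from the panel's centre
- bead1 (a point): first solder bead, 13 mm across, on the panel's top face, 45 degrees along the half circle from the blue dot
- bead2 (a point): middle solder bead, on the top face, half-way along the seam (at (0, 30) mm from the panel's centre)
- bead3 (a point): third solder bead, on the top face, 135 degrees along from the blue dot
- black_dot (a point): end of the seam: black dot 15 mm across, on the top face, at (45, -15) mm from the panel's centre
- seam_centre (a point): centre of the seam's half circle, on the panel's top face (nothing to see there), at (0, -15) mm from the panel's centre
- collar: loose brass collar 22 mm across, 10 mm tall, standing on the panel inside the open side of the half circle, about 54 mm from each dot; origin under its centre; leave it alone
- jar: black jar standing in a blue cap, 86 mm across, 120 mm tall; origin under its centre; a bystander, leave it alone
- tin: small amber glass jar with a metal lid, 60 mm across, 35 mm tall; origin under its centre; a bystander, leave it alone
- tweezers: steel tweezers with wooden grips lying along their x, 160 mm long, 10 mm tall; origin under the middle; a bystander, leave it alone
- torch: hand torch lying along its x, about 175 mm long, 26 mm tall, black grip, copper nozzle, a red and a green valve; origin under the middle; a bystander, leave it alone
- tube: orange tube lying along its x, 110 mm long, 36 mm thick; origin under the middle; a bystander, leave it alone
- hammer: hammer lying along its x at the far side of the bench; origin underneath; a bystander, leave it alone
There are look-alikes about, which are no part of the job. Several things have the shape of the panel; the one meant has the colours described above.

How it is judged:
On the way, in this order (a step that is already met when the one before it is completed fails the run):
1. the fingertips touch the seam at the blue dot (within 11 mm) (contact force between the fingers and panel above 0.2 N and horizontal distance between the grasp point and blue_dot below 0.011 m), for 0.03 s.
2. the fingertips touch the seam between the blue dot and the first bead (contact force between the fingers and panel above 0.2 N and horizontal distance between the grasp point and blue_dot between 0.0115 and 0.026 m and horizontal distance between the grasp point and bead1 below 0.03 m).
3. the fingertips touch the seam at the first bead (within 11 mm) (contact force between the fingers and panel above 0.2 N and horizontal distance between the grasp point and bead1 below 0.011 m), for 0.03 s.
4. the fingertips touch the seam between the first bead and the middle bead (contact force between the fingers and panel above 0.2 N and horizontal distance between the grasp point and bead1 between 0.0115 and 0.026 m and horizontal distance between the grasp point and bead2 below 0.03 m).
5. the fingertips touch the seam at the middle bead (within 11 mm) (contact force between the fingers and panel above 0.2 N and horizontal distance between the grasp point and bead2 below 0.011 m), for 0.03 s.
6. the fingertips touch the seam between the middle bead and the third bead (contact force between the fingers and panel above 0.2 N and horizontal distance between the grasp point and bead2 between 0.0115 and 0.026 m and horizontal distance between the grasp point and bead3 below 0.03 m).
7. the fingertips touch the seam at the third bead (within 11 mm) (contact force between the fingers and panel above 0.2 N and horizontal distance between the grasp point and bead3 below 0.011 m), for 0.03 s.
8. the fingertips touch the seam between the third bead and the black dot (contact force between the fingers and panel above 0.2 N and horizontal distance between the grasp point and bead3 between 0.0115 and 0.026 m and horizontal distance between the grasp point and black_dot below 0.03 m).
9. the fingertips touch the seam at the black dot (within 11 mm) (contact force between the fingers and panel above 0.2 N and horizontal distance between the grasp point and black_dot below 0.011 m), for 0.03 s.
At the end, for the whole second after the job is handed in: The whole seam has been touched from the blue dot to the black dot; the fingers are clear, the tray is back up (within 2 mm), the panel at rest in its recess (within 5 mm), the collar within 15 mm and all other things within 20 mm of where they stood (value of joint tray below 0.002 m and horizontal distance between panel and holder below 0.005 m and z of panel in the frame of holder below 0.043 m and linear speed of panel below 0.02 m/s and distance of collar from where it was at the start of the episode below 0.015 m and distance of each of jar, tin, tweezers, torch, tube, hammer from where it was at the start of the episode below 0.02 m).
It fails at once if the tray is pressed down to its stop (joint past 12 mm) (value of joint tray above 0.012 m).
It fails at once if the fingers touch the panel away from the seam (more than 15 mm off its line) (contact force between the fingers and panel above 0.2 N and (horizontal distance between the grasp point and seam_centre below 0.03 m or horizontal distance between the grasp point and seam_centre above 0.06 m or y of the grasp point in the frame of panel below -0.03 m)).
It fails at once if the panel is lifted or shoved out of its tray (z of panel in the frame of holder above 0.044 m or horizontal distance between panel and holder above 0.006 m).
It fails at once if the brass collar on the panel is lifted, carried or knocked more than 20 mm (distance of collar from where it was at the start of the episode above 0.02 m).
It fails at once if something else on the bench is lifted or moved more than 20 mm (distance of any of jar, tin, tweezers, torch, tube, hammer from where it was at the start of the episode above 0.02 m).
It also fails if it takes over 40 s, if anything falls off the work surface, if the arm or the gripper's body presses on something with over 40 N, if the wrist force passes 120 N, or if a joint passes its speed limit or range.

## Working session

There is one attempt and no reset: what is moved stays moved. The work goes in short steps, Python scripts to look and compute and a tool call to move; the robot and the scene stay as the last step left them, time stands still between calls to the robot, and variables do not carry over. Pictures are saved under pics/ and viewed, at most 10 in all, crops included, and the job is handed in when it is done.

Besides the shell and the picture viewer there is one more tool, called as a command line: name --argument value ..., lists and objects as JSON in quotes. step_arm: Moves the arm, as the interface text tells. Its arguments: {"type":"object","properties":{"xyz":{"type":"array","items":{"type":"array","items":{"type":"number"}}},"turn":{"type":"array","items":{"type":"array","items":{"type":"number"}}},"jaw":{"type":"array","items":{"type":"number"}},"force":{"type":"number"}},"required":["xyz","turn","jaw"]}

```bash
mkdir -p pics; cat > h.py <<'E'
import numpy as np, cv2
from station import status, get_image, bot
def grab(n,f):
    im=get_image(n); cv2.imwrite(f'pics/{f}.png',im['frame'][:,:,::-1]); 
    np.savez(f'pics/{f}.npz',**{k:np.array(v) for k,v in im.items()}); return im
def ray(im,u,v,z):
    R=np.array(im['R']);t=np.array(im['t']);f=210/np.tan(np.radians(float(im['fov_y']))/2)
    d=R.T@np.array([(u-im['cx'])/f,(v-im['cy'])/f,1]);c=-R.T@t
    return c+d*(z-c[2])/d[2]
E
python3 - <<'E'
from h import *
a=grab('top','top0');b=grab('scene','scene0')
s=status.get_state();print(s)
for i in (a,b): print(i['fov_y'],-np.array(i['R']).T@i['t'])
E
```

```text
{'t': 0.1, 'q': array([-1.48766937e+00,  1.04627887e-01,  9.65603631e-02,  1.56388893e+00,
        4.54443565e-06,  1.35311281e+00]), 'joint_velocities': array([-0.00151842, -0.00119835,  0.00025839,  0.0002489 ,  0.00086669,
        0.00110672]), 'joint_efforts': array([ 7.14047172e-03, -5.58205211e+01,  5.04721034e+01,  1.31466580e-02,
       -2.73647256e-04,  1.14668100e-05]), 'position': array([ 0.1777721 , -0.57275856,  0.23061426]), 'eef_rot': array([-5.78601037e-04,  9.88710272e-01,  1.49838783e-01,  4.12634911e-05]), 'contact_force': array([-0.12884276,  0.31770134,  0.34987009]), 'moment': array([-0.00792352, -0.01586694, -0.07281772]), 'gripper_force': 0.0, 'gripper_width': 0.9999893767740659}
56.91333920444481 [ 0.40860977 -0.01784672  1.16264136]
44.223253459225 [ 1.16150668 -0.25372422  0.98323474]
```

View pics/top0.png

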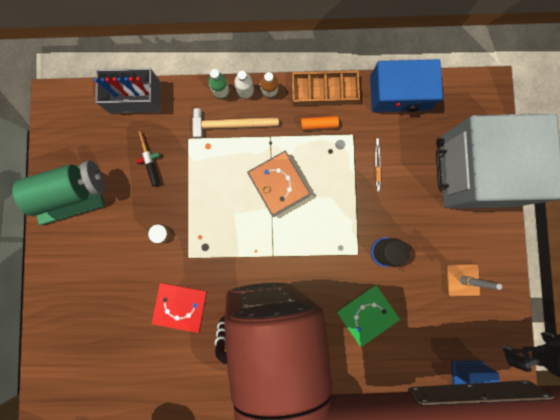

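View pics/scene0.png

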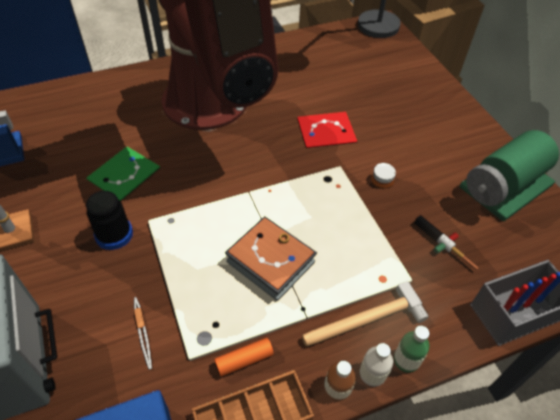

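The top view shows the copper panel at about (280,184), with the blue dot near (267,172), the black dot near (282,198) and the collar near (267,189). The red and green panels are look-alikes. The scene view has the copper panel at about (271,255), with the blue dot at (291,258).

```bash
cat > meas.py <<'E'
from h import *
def meas(im,box,Z=0.057,smin=100):
    x0,y0,x1,y1=box; fr=im['frame'][y0:y1,x0:x1]; hsv=cv2.cvtColor(fr,cv2.COLOR_RGB2HSV).astype(int)
    H,S,V=hsv[...,0],hsv[...,1],hsv[...,2]
    m=((H<16)&(S>smin)&(V>90)).astype('uint8')
    cs=cv2.findContours(m,0,2)[0]; c=cv2.convexHull(max(cs,key=cv2.contourArea))
    P=np.array([ray(im,p[0][0]+x0,p[0][1]+y0,Z)[:2] for p in c])
    r=cv2.minAreaRect((P*1000).astype('f4')); print('rect mm',r)
    ins=cv2.drawContours(np.zeros_like(m),[c],-1,1,-1)
    for n,k in (('blue',(H>95)&(H<130)&(S>70)&(V>50)),('black',(V<60)),('white',(S<60)&(V>130))):
        nl,_,st,ce=cv2.connectedComponentsWithStats(((k&(ins>0))).astype('uint8'))
        for i in range(1,nl):
            if st[i,4]>3: print(n,st[i,4],ce[i]+[x0,y0],(ray(im,*(ce[i]+[x0,y0]),Z)[:2]*1000).round(1))
E
python3 - <<'E'
from meas import *
for f,b in (('top0',(235,140,325,230)),('scene0',(215,205,325,305))):
    im=dict(np.load(f'pics/{f}.npz')); print(f);meas(im,b)
    x0,y0,x1,y1=b;cv2.imwrite(f'pics/{f}c.png',cv2.resize(im['frame'][y0:y1,x0:x1,::-1],None,fx=4,fy=4,interpolation=2))
a=cv2.imread('pics/top0c.png');b=cv2.imread('pics/scene0c.png')
b=cv2.resize(b,(396,360));cv2.imwrite('pics/c0.png',np.hstack([a,b]))
E
```

```text
top0
rect mm ((591.5133666992188, -23.747940063476562), (142.3882598876953, 121.66866302490234), 28.38435173034668)
blue 13 [266.38461538 171.61538462] [623.9  10.6]
white 15 [278. 170.] [627.8 -23.1]
white 15 [287.4        177.33333333] [605.6 -49.8]
white 17 [289. 189.] [571.5 -53.5]
scene0
rect mm ((591.4693603515625, -23.948143005371094), (142.37307739257812, 122.3635482788086), 28.384889602661133)
blue 20 [291.05 257.9 ] [622.2  10.9]
black 10 [259.5 235.2] [543.3 -31.5]
white 25 [254.44 247.52] [570.  -52.9]
white 33 [261.42424242 259.54545455] [603.9 -49.4]
white 30 [276.76666667 263.96666667] [625.6 -23. ]
```

View pics/c0.png

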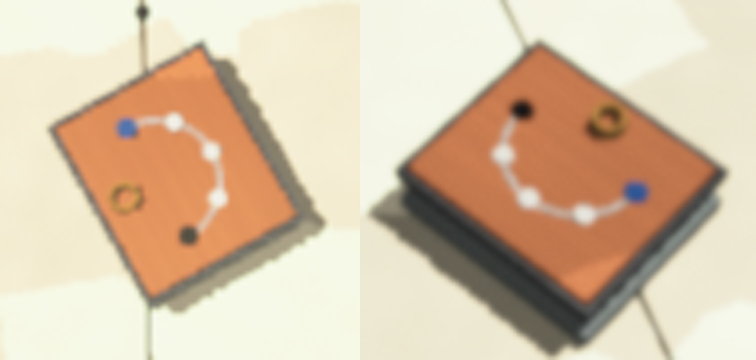

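Both views agree: the panel centre is at about (591.5, -23.8) mm and panel x points at about -151.7°. I'll shut the jaws and turn to yaw 90°, then travel high.

step_arm --xyz '[[0,0,0],[0,0,0],[0,0,0],[0,0,0],[0,0,0],[0,0,0],[0,0,0],[0,0,0]]' --turn '[[0,0,-7],[0,0,-7],[0,0,-7],[0,0,-7],[0,0,-7],[0,0,-7],[0,0,-7],[0,0,-7]]' --jaw '[0,0,0,0,0,0,0,0]' --force 20

```text
t: 0.77
position: [0.1778, -0.5729, 0.2308]
eef_rot: [-0.0, 0.801, 0.599, 0.0]
contact_force: [0.2, -0.6, -1.5]
gripper_width: 0.002
gripper_force: 0.0
```

step_arm --xyz '[[0,0,0],[0,0,0],[0,0,0],[3.0,2.3,0],[3.0,2.3,0],[3.0,2.3,0],[3.0,2.3,0],[3.0,2.3,0]]' --turn '[[0,0,-6],[0,0,-6],[0,0,-4.7],[0,0,0],[0,0,0],[0,0,0],[0,0,0],[0,0,0]]' --jaw '[0,0,0,0,0,0,0,0]'

```text
t: 1.43
position: [0.2936, -0.4216, 0.2309]
eef_rot: [-0.0, 0.708, 0.707, 0.0]
contact_force: [1.4, 0.2, 0.5]
gripper_width: -0.004
gripper_force: 0.0
```

step_arm --xyz '[[3.0,2.3,0],[3.0,2.3,0],[3.0,2.3,0],[3.0,2.3,0],[3.0,2.3,0],[3.0,2.3,0],[3.0,2.3,0],[0,0,0]]' --turn '[[0,0,0],[0,0,0],[0,0,0],[0,0,0],[0,0,0],[0,0,0],[0,0,0],[0,0,0]]' --jaw '[0,0,0,0,0,0,0,0]'

```text
t: 2.1
position: [0.4568, -0.2084, 0.2311]
eef_rot: [-0.0, 0.706, 0.709, 0.001]
contact_force: [-0.2, -0.5, -0.8]
gripper_width: 0.003
gripper_force: 0.0
```

step_arm --xyz '[[3.0,2.3,0],[3.0,2.3,0],[3.0,2.2,0],[3.0,2.2,0],[3.0,2.2,0],[3.5,2.2,0],[0,0,0],[0,0,0]]' --turn '[[0,0,0],[0,0,0],[0,0,0],[0,0,0],[0,0,0],[0,0,0],[0,0,0],[0,0,0]]' --jaw '[0,0,0,0,0,0,0,0]'

```text
t: 2.77
position: [0.5887, -0.0268, 0.2304]
eef_rot: [-0.001, 0.706, 0.708, -0.0]
contact_force: [0.1, -0.9, 0.0]
gripper_width: 0.002
gripper_force: 0.0
```

```bash
python3 - <<'E'
from h import *
from meas import meas
im=grab('wrist','w1');s=status.get_state();print(s['position'],s['eef_rot'],s['contact_force'])
meas(im,(0,0,560,420))
E
```

```text
[ 0.58827003 -0.02811222  0.23063798] [-4.14395496e-04  7.06944724e-01  7.07268520e-01 -4.75904013e-04] [ 0.40189615 -1.26403094  0.67440676]
rect mm ((591.9656372070312, -21.84899139404297), (141.13308715820312, 121.09156799316406), 28.343454360961914)
blue 138 [315.96376812 157.05797101] [624.5  12.6]
black 104 [241.32692308 196.91346154] [545.2 -30.2]
white 597 [293.73869347 203.32998325] [602.  -37.2]
```

View pics/w1.png

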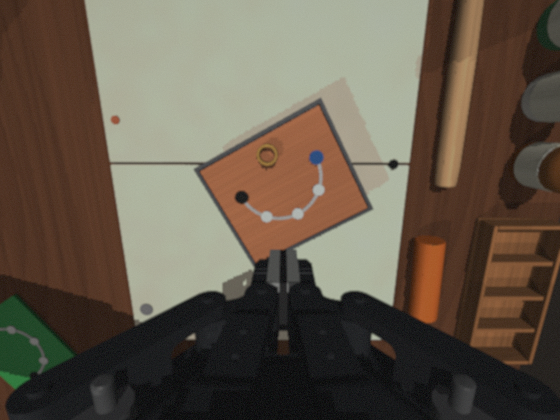

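The wrist view agrees within about 2 mm: blue dot at (316,157), black dot at (241,197), beads in between, collar at (267,155). Next I go over the blue dot and descend to z≈0.075.

step_arm --xyz '[[2.0,1.8,0],[1.9,1.8,0],[0,0,3],[0,0,3],[0,0,3],[0,0,3],[0,0,2.5],[0,0,0.5]]' --turn '[[0,0,0],[0,0,0],[0,0,0],[0,0,0],[0,0,0],[0,0,0],[0,0,0],[0,0,0]]' --jaw '[0,0,0,0,0,0,0,0]'

```text
t: 3.48
position: [0.6211, 0.0093, 0.0762]
eef_rot: [-0.003, 0.708, 0.706, -0.002]
contact_force: [-0.8, 0.5, -1.0]
gripper_width: 0.001
gripper_force: 0.0
```

step_arm --xyz '[[0,0,0],[0,0,0],[0,0,0.2],[0,0,0.2],[0,0,0.2],[0,0,0.2],[0,0,0],[0,0,0]]' --turn '[[0,0,0],[0,0,0],[0,0,0],[0,0,0],[0,0,0],[0,0,0],[0,0,0],[0,0,0]]' --jaw '[0,0,0,0,0,0,0,0]'

```text
t: 4.15
position: [0.6244, 0.0105, 0.0732]
eef_rot: [-0.0, 0.707, 0.707, -0.0]
contact_force: [0.3, -0.2, 0.1]
gripper_width: -0.001
gripper_force: 0.0
```

```bash
python3 - <<'E'
from h import *
for i in range(4):
    im=get_image('wrist'); s=status.get_state();print((s['position']*1000).round(1),s['contact_force'].round(2),s['eef_rot'].round(4))
cv2.imwrite('pics/w2.png',im['frame'][:,:,::-1])
a=np.radians(-151.65);ex=np.array([np.cos(a),np.sin(a)]);ey=np.array([-ex[1],ex[0]]);c=np.array([591.6,-23.2])
for t in np.arange(180,-1,-15):
    th=np.radians(t);print(180-t,(c+45*np.cos(th)*ex+(45*np.sin(th)-15)*ey).round(1))
E
```

```text
[624.4  10.4  73.3] [-0.24 -0.58 -0.09] [ 0.000e+00  7.075e-01  7.067e-01 -1.000e-04]
[624.5  10.4  73.3] [-0.14  1.11 -0.35] [ 0.      0.7075  0.7067 -0.    ]
[624.5  10.4  73.4] [ 0.14 -0.83 -0.68] [1.000e-04 7.075e-01 7.067e-01 0.000e+00]
[624.5  10.4  73.4] [ 0.5  -0.68  0.19] [ 1.000e-04  7.075e-01  7.067e-01 -0.000e+00]
0 [624.1  11.4]
15 [6.283e+02 4.000e-01]
30 [629.5 -11.3]
45 [627.6 -22.9]
60 [622.8 -33.6]
75 [615.4 -42.7]
90 [605.8 -49.6]
105 [594.9 -53.8]
120 [583.2 -55. ]
135 [571.6 -53.1]
150 [560.9 -48.3]
165 [551.8 -40.9]
180 [544.9 -31.4]
```

View pics/w2.png

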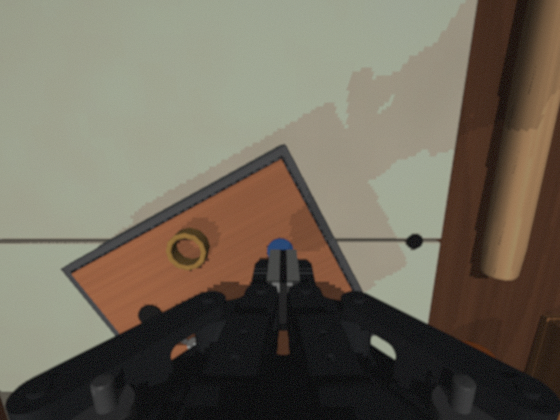

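The w2 view shows the shut tips at (283,250), right over the blue dot at (280,245). Touching down now.

step_arm --xyz '[[0,0,0.4],[0,0,0.4],[0,0,0.3],[0,0,0.3],[0,0,0.2],[0,0,0.2],[0,0,0.1],[0,0,0]]' --turn '[[0,0,0],[0,0,0],[0,0,0],[0,0,0],[0,0,0],[0,0,0],[0,0,0],[0,0,0]]' --jaw '[0,0,0,0,0,0,0,0]'

```text
t: 5.02
position: [0.6243, 0.0104, 0.0542]
eef_rot: [-0.0, 0.708, 0.707, -0.0]
contact_force: [-1.6, 0.3, 2.4]
gripper_width: 0.003
gripper_force: 1.1
```

```bash
python3 - <<'E'
from h import *
F=[]
for i in range(6):
    im=get_image('top'); s=status.get_state();F.append(s['contact_force'])
print((s['position']*1000).round(1),np.mean(F,0).round(2))
E
```

```text
[624.5  10.4  54.5] [-1.82  0.66  2.37]
```

step_arm --xyz '[[-0.5,0.25,0.05],[-0.5,0.13,0],[-0.58,0.08,0],[-0.59,0.04,0],[-0.58,-0.07,0],[-0.58,-0.12,0],[-0.55,-0.21,0],[-0.52,-0.27,0]]' --turn '[[0,0,0],[0,0,0],[0,0,0],[0,0,0],[0,0,0],[0,0,0],[0,0,0],[0,0,0]]' --jaw '[0,0,0,0,0,0,0,0]'

```text
t: 5.98
position: [0.6227, -0.0344, 0.0539]
eef_rot: [0.0, 0.708, 0.707, 0.0]
contact_force: [0.4, 1.2, 2.7]
gripper_width: 0.004
gripper_force: 1.2
```

```bash
python3 - <<'E'
from h import *
F=[]
for i in range(4):
    im=get_image('scene'); s=status.get_state();F.append(s['contact_force'])
print((s['position']*1000).round(1),np.mean(F,0).round(2))
E
```

```text
[622.5 -34.3  53.8] [-0.45 -2.24  2.96]
```

On track at (622.5, -34.3) with about 3 N.

step_arm --xyz '[[-0.46,-0.33,0],[-0.41,-0.38,0],[-0.37,-0.46,0],[-0.31,-0.5,0],[-0.24,-0.53,0],[-0.18,-0.56,0],[-0.1,-0.58,0],[-0.02,-0.59,0]]' --turn '[[0,0,0],[0,0,0],[0,0,0],[0,0,0],[0,0,0],[0,0,0],[0,0,0],[0,0,0]]' --jaw '[0,0,0,0,0,0,0,0]'

```text
t: 6.85
position: [0.5828, -0.0547, 0.0539]
eef_rot: [0.0, 0.708, 0.707, -0.0]
contact_force: [2.0, -0.4, 2.8]
gripper_width: -0.004
gripper_force: 1.2
```

```bash
python3 - <<'E'
from h import *
F=[]
for i in range(4):
    im=get_image('scene'); s=status.get_state();F.append(s['contact_force'])
print((s['position']*1000).round(1),np.mean(F,0).round(2))
E
```

```text
[582.7 -54.4  53.6] [-1.34 -0.02  2.4 ]
```

step_arm --xyz '[[0.05,-0.58,0],[0.12,-0.56,0],[0.2,-0.54,0],[0.27,-0.51,0],[0.33,-0.47,0],[0.4,-0.44,0],[0.45,-0.37,0],[0.5,-0.3,0]]' --turn '[[0,0,0],[0,0,0],[0,0,0],[0,0,0],[0,0,0],[0,0,0],[0,0,0],[0,0,0]]' --jaw '[0,0,0,0,0,0,0,0]'

```text
t: 7.72
position: [0.5452, -0.0308, 0.0538]
eef_rot: [0.0, 0.708, 0.707, -0.0]
contact_force: [1.1, -1.5, 2.4]
gripper_width: 0.002
gripper_force: 1.2
```

```bash
python3 - <<'E'
from h import *
F=[]
for i in range(4):
    im=grab('scene','s3'); s=status.get_state();F.append(s['contact_force'])
print((s['position']*1000).round(1),np.mean(F,0).round(2))
E
```

```text
[545.2 -30.6  53.5] [-0.92  1.46  2.87]
```

At the black dot, still in contact. Lifting straight up.

step_arm --xyz '[[0,0,-0.2],[0,0,-0.3],[0,0,-0.5],[0,0,-1],[0,0,-2],[0,0,-3],[0,0,-3],[0,0,0]]' --turn '[[0,0,0],[0,0,0],[0,0,0],[0,0,0],[0,0,0],[0,0,0],[0,0,0],[0,0,0]]' --jaw '[0,0,0,0,0,0,0,0]'

```text
t: 8.58
position: [0.5486, -0.0322, 0.1611]
eef_rot: [0.004, 0.708, 0.707, 0.002]
contact_force: [1.5, -0.5, 1.1]
gripper_width: 0.0
gripper_force: 0.0
```

```bash
python3 - <<'E'
from h import *
from meas import meas
im=grab('scene','s4');meas(im,(215,205,325,305));grab('wrist','w4')
E
```

```text
rect mm ((591.4398803710938, -23.90924835205078), (142.52467346191406, 122.40769958496094), 28.29539680480957)
blue 21 [291.19047619 257.9047619 ] [622.3  11.2]
black 9 [259.66666667 235.11111111] [543.2 -31. ]
white 4 [255.5 241. ] [554.7 -44.9]
white 30 [254.43333333 247.33333333] [569.5 -52.7]
white 34 [261.61764706 259.76470588] [604.6 -49.2]
white 4 [288.25 259.25] [623.2   4.1]
white 34 [277.20588235 264.        ] [626.  -22.2]
```

View pics/w4.png

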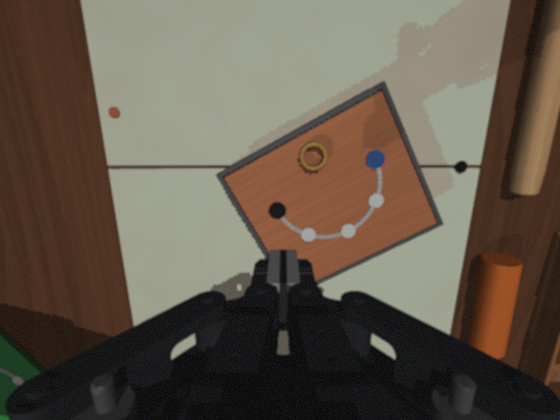

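The w4 view shows the fingers clear. The panel is unmoved in its tray and the collar still stands at (313,157). Handing in.

```bash
python3 -c "
from station import bot
print(bot.close_job())"
```

```text
the job is handed in; nothing more can be done
None
```

I ran the shut fingertips along the seam from the blue dot over the three beads to the black dot at about 2.4–3 N, lifted clear with the panel and collar where they stood, and handed the job in; no verdict came back.

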